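Clear a seat tally jammed in the tea-house chute

TASK

A wooden seat tally has lodged crosswise in the narrow part of the sloping chute, under its side lips. Push it back up the slope until it lies wholly on the level landing at the top, then lift it out and lay it gently flat in the shallow wooden tray. Leave the dish, canister, whisk and whisk holder where they stand.

Things in the scene. Friction and masses are not known exactly. Their poses are not given: they have to be found in the camera images.
- chute: Fixed cedar chute 114 mm wide (its x), 315 mm long (its y, pointing uphill); z up, origin on the cabinet top below the middle. The sloping floor starts at the mouth (y -155, z 12 mm), rises at 18 degrees for 200 mm to a crease at y +35, z 74 mm, then a level landing runs to an end wall at y +155. Polished (friction about 0.2): a tally left on the slope slides back down and lodges again.
- mouth (a point): Middle of the floor's lower edge. Axes as the chute's. Inside width, by distance along the slope from here: 64 mm from 0 to 50 mm, widening evenly to 93 mm at 79 mm, then 93 mm to the crease (104 mm on the landing), so the tally slides up it crosswise without turning. The side walls, and the landing's end wall, rise 22 mm above the floor.
- lips_end (a point): Middle of the slot between the lips, at their uphill end (150 mm up the slope, 19 mm off the floor). From 40 to 150 mm up the slope a lip 3 mm thick on each side, underside 19 mm off the floor, leaves an open slot 56 mm wide along the middle. Higher up, and over the landing, the chute is open on top.
- rail_mid (a point): Middle of the axis of a fixed rail, 14 mm thick, parallel to the slope from 30 to 150 mm up it, 106 mm off the sloping floor (square to it), 6 mm to chute +x of the middle, on posts at the +x wall. It blocks a gripper coming straight down over the slope: there lean the tool 25 to 45 degrees, body towards chute -x, tips towards +x.
- landing (a point): Middle of the level landing's floor (120 mm long, 104 mm wide between walls 22 mm high), 74 mm above the cabinet top. Nothing is above it. A tally put here stays.
- tally: Loose pale wooden tally, a flat bar 90 x 30 x 12 mm (its x, y, z), about 35 g, a thin dark line round it near each end; origin at its centre. At the start it lies flat on the slope across the chute (its x nearly along chute x), lodged where the walls close in, centre 90 to 95 mm up the slope from the mouth, ends under the lips. Under 2 N pushes it up.
- tray: Fixed shallow open tray of dark wood, outside 160 x 120 x 22 mm (its x, y, z), walls and floor 5 mm thick; origin at the centre of its underside, z up. Stands past one or the other end of the chute.
- dish: Loose grey speckled stoneware sweets dish, round, 120 mm across the rim and 28 mm high, empty; origin at the centre of its underside. Stands past the other end of the chute. Leave alone.
- canister: Loose pewter canister with screw lid and small knob, 76 mm across, 109 mm high; origin under its centre. Leave alone.
- whisk: Loose bamboo whisk standing head-up, 58 mm across the head, 112 mm high; origin under its centre. Leave alone.
- holder: Loose white porcelain whisk holder, 60 mm across the foot, 74 mm high; origin under its centre. Leave alone.

How it is judged:
By the outcome, as a careful person would: the job done as asked, in the order asked, and still so for the second after the job is handed in, with the robot touching nothing.
It also fails if it takes over 64 s, if anything falls off the work surface, if the arm or the gripper's body presses on something with over 40 N, if the wrist force passes 120 N, or if a joint passes its speed limit or range.

ROBOT

A 6-joint arm with a two-finger parallel gripper is mounted at the origin on the work surface. World frame = base frame: x ahead of the robot, y to its left, z up, the work surface at z = 0. Lengths are in mm, angles in rad, forces in N, time in s.
With the tool pointing down it reaches from about 350 to 875 mm from the base axis. Payload 4.2 kg.
Tool frame: the origin (TCP) lies at the very end of the fingers, on their centre line; the grasp point (between the pads) lies 19 mm behind it; z points along the fingers, y is the direction in which the jaws open and shut (so a half turn about z gives the same grasp; the last joint's range is limited). The gripper opens to 85 mm and grips with 20 to 120 N. Pads are 22 mm wide; open, the fingers measure 114 mm over their backs; the gripper's body (76 mm by 85 mm) begins 54 mm behind the grasp point. The pads swing forward as they close: fully open they stand 13 mm farther back than shut.
Start: joints at [1.46, 0.385, 0.008, 0, -1.194, -0.259], TCP at [225.86, 582.74, 231.312] pointing down, gripper open.
Joint ranges: [-3.14, 3.14], [-1.21, 2.06], [-1.07, 1.41], [-3.16, 2.05], [-2.99, -0.16], [-3.1, 3.1]. Speed limits (rad/s): [2.79, 2.79, 3.14, 3.14, 3.14, 3.14].

INTERFACE

Orientations are given as a unit quaternion [x, y, z, w].
In Python, from bench import arm, optics, job gives the robot as it stands.
- The arm moves only by the tool send_rows, never from a script. Its argument "steps" is a list that holds one entry, the list of rows, each a list of 5 numbers: the shift along the tool's x, y, z in cm, then the turn about the tool's z in rad, then the opening, from 0 (shut) to 1 (fully open). A call has 1 to 10 rows; each row shifts and turns the pose as measured when the row begins, along the tool's axes as they then stand; what a row does not reach is not made up. A row lasts 1/12 s, in which the tool goes at most 41.7 mm and 7.16 degrees, less where a joint would pass 70% of its speed; a pose out of reach is approached as far as the arm can. A call with a gripper value outside its range is refused whole. The fingers move at their own pace and stop on an object; the grip force is fixed at half the most. Time passes only in rows, so rows that do not move let the fingers close. It gives the time, the measured TCP pose, the force and the opening at its end, in the units of the state.
- arm.read_state(): the state, without advancing time (a new reading comes with each control period).
- optics.get_image(name): name is "scene" or "top" or "wrist"; returns (picture, depth): 400x640x3 uint8, blue, green, red; 400x640 float32, mm along the optical axis (not along the pixel's ray), 0 where there is no reading.
- optics.get_calibration(name): a dict with "K" (3x3 intrinsics, pixels), "rvec" (rotation vector, rad) and "tvec" (3), from world to camera coordinates, as OpenCV has them; the wrist camera has in their place "hand_eye" (4x4, takes a point from camera to tool coordinates, whose origin is the TCP and whose axes are the flange's). Camera axes: x right, y down, z forward; pixel columns grow to the right and rows downward; lengths in mm; the calibration is good to about 2 mm. A picture is of the moment at which its call begins: read the wrist's pose just before it. get_calibration takes no time and is no camera call.
- job.job_done(): hands the job in, once; it reports no verdict.
The state is a dict: "clock": time; "joints": joint angles; "joint_vel": joint speeds; "joint_efforts": joint torques, N m; "position": TCP position; "ee_rot": TCP orientation; "contact_force": force on the tool from outside, world axes, zero at the start; "wrist_torque": the same for the moment, N m; "gripper_width": finger opening in mm.
Only numpy, scipy, OpenCV 4.12 (cv2) and the standard library are available. Lean on these libraries where they do the work, as an engineer would, in place of code of your own. Each camera call takes 0.05 s, during which the arm holds its last target. There are 200 camera calls.

## Working session

There is one attempt and no reset: what is moved stays moved. The work goes in short steps, Python scripts to look and compute and a tool call to move; the robot and the scene stay as the last step left them, time stands still between calls to the robot, and variables do not carry over. Pictures are saved under pics/ and viewed, about 8 in all and at most 12, crops included, and the job is handed in when it is done.

Besides the shell and the picture viewer there is one more tool, called after "Request:" as name(argument=value, ...), one argument or row to a line, values as JSON. send_rows: Moves the arm, as the interface text tells. Its arguments: {"type":"object","properties":{"steps":{"type":"array","items":{"type":"array","items":{"type":"array","items":{"type":"number"}}}}},"required":["steps"]}

```bash
ls; mkdir -p pics; python3 - <<'E'
from bench import arm,optics
import cv2
s=arm.read_state();print(s)
for n in("scene","top"):
    im,d=optics.get_image(n);cv2.imwrite(f"pics/{n}0.png",im)
    import numpy as np;np.save(f"{n}0.npy",d);print(optics.get_calibration(n))
print(optics.get_calibration("wrist"))
E
```

```text
pics
{'clock': 0.0, 'joints': array([ 1.45959550e+00,  3.85576393e-01,  6.60991787e-03, -4.86591936e-04,
       -1.19399810e+00, -2.58609317e-01]), 'joint_vel': array([-0.00176961,  0.00078307, -0.00084552, -0.00011965,  0.00210028,
        0.00081444]), 'joint_efforts': array([-5.96813225e-04, -3.92292738e+01,  1.88400936e+01,  4.18624476e+00,
       -4.60044030e-03,  5.50314994e-07]), 'position': array([225.66758728, 582.20630822, 230.20522631]), 'ee_rot': array([ 9.82936597e-01, -1.83941348e-01, -1.45684684e-04,  1.09783416e-03]), 'contact_force': array([-0.20006174, -0.16424825, -0.49814021]), 'wrist_torque': array([ 0.00160296,  0.00116564, -0.00633027]), 'gripper_width': 85.61521435980463}
{'K': array([[462.73831042,   0.        , 317.728212  ],
       [  0.        , 462.73831042, 191.73861989],
       [  0.        ,   0.        ,   1.        ]]), 'rvec': array([ 1.45196981,  1.86785923, -1.0206005 ]), 'tvec': array([ 166.1987524 , -230.419292  , 1552.45678602])}
{'K': array([[480.24809063,   0.        , 322.87510597],
       [  0.        , 480.24809063, 205.97114542],
       [  0.        ,   0.        ,   1.        ]]), 'rvec': array([ 2.12312317, -2.17311766,  0.21194443]), 'tvec': array([  -5.25851334,  597.69043918, 1113.18736608])}
{'K': array([[308.27115924,   0.        , 318.91182454],
       [  0.        , 308.27115924, 197.05556731],
       [  0.        ,   0.        ,   1.        ]]), 'hand_eye': array([[ 5.90096129e-04, -9.65531118e-01, -2.60286981e-01,
         6.55162914e+01],
       [ 9.99999639e-01,  4.10804546e-04,  7.43223281e-04,
        -4.50698147e-01],
       [-6.10678130e-04, -2.60287325e-01,  9.65531012e-01,
        -1.43000800e+02],
       [ 0.00000000e+00,  0.00000000e+00,  0.00000000e+00,
         1.00000000e+00]])}
```

View pics/scene0.png

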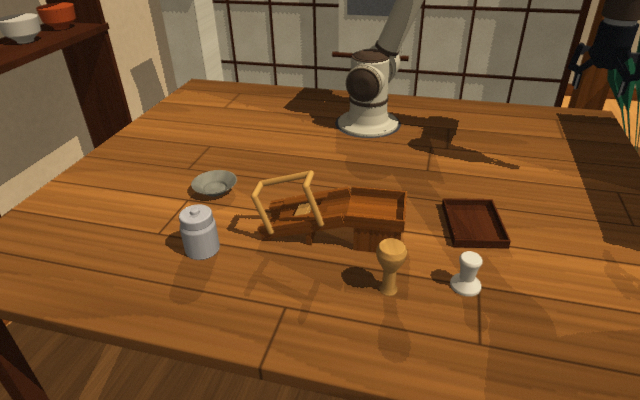

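View pics/top0.png

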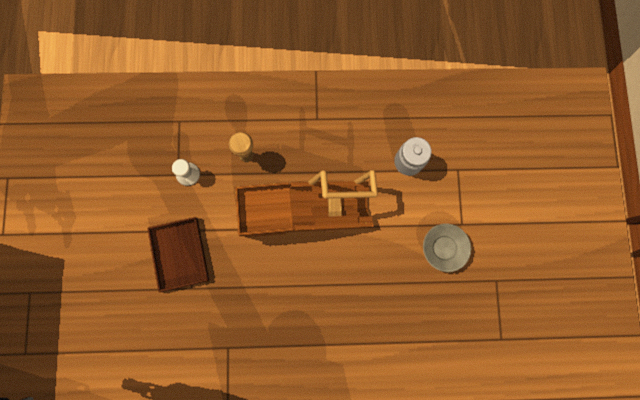

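The scene view shows the chute with its landing towards +y and the rail on the far (+x) side. In the top view the chute spans px (238–375, 185–235), the tally is at about (335,206), the tray at (180,255), the dish at (447,248), the canister at (415,155), the whisk at (241,146) and the holder at (185,172).

```bash
cat > h.py <<'E'
import numpy as np,cv2
from bench import arm,optics
from scipy.spatial.transform import Rotation as R
def cam(n,s=None):
    c=optics.get_calibration(n)
    if n!="wrist":
        Rm=cv2.Rodrigues(np.array(c["rvec"]))[0];return c["K"],Rm.T,-Rm.T@np.array(c["tvec"]).ravel()
    H=c["hand_eye"];Rt=R.from_quat(s["ee_rot"]).as_matrix()
    return c["K"],Rt@H[:3,:3],Rt@H[:3,3]+s["position"]
def cloud(c,d):
    K,Rm,t=c;v,u=np.mgrid[:400,:640]
    p=np.dstack([(u-K[0,2])/K[0,0]*d,(v-K[1,2])/K[1,1]*d,d])
    return p@Rm.T+t
def ray(c,uv,z):
    K,Rm,t=c;uv=np.atleast_2d(uv).astype(float)
    r=np.c_[(uv-K[:2,2])/[K[0,0],K[1,1]],np.ones(len(uv))]@Rm.T
    return t+r*((z-t[2])/r[:,2])[:,None]
E
python3 - <<'E'
from h import *
im=cv2.imread("pics/top0.png");d=np.load("top0.npy")
P=cloud(cam("top"),d);ok=d>0
Z=P[...,2]
print("table z",np.median(Z[300:330,300:400]))
cv2.imwrite("pics/topcrop.png",cv2.resize(im[120:300,140:480],None,fx=2.35,fy=2.35,interpolation=cv2.INTER_CUBIC))
def rect(m,name):
    q=P[m][:,:2].astype(np.float32);r=cv2.minAreaRect(q);print(name,len(q),r,np.median(Z[m]))
v,u=np.mgrid[:400,:640]
box=lambda a,b,c,e:(u>=a)&(u<b)&(v>=c)&(v<e)&ok
rect(box(225,300,175,245)&(Z>88)&(Z<104),"landing walls")
rect(box(230,385,178,242)&(Z>15)&(Z<104),"chute all")
rect(box(240,290,185,235)&(Z>66)&(Z<82),"landing floor")
rect(box(140,220,210,300)&(Z>9),"tray")
hsv=cv2.cvtColor(im,cv2.COLOR_BGR2HSV)
for p in((335,200),(335,212),(320,210),(350,215),(335,188),(270,210),(350,192)):print(p,hsv[p[1],p[0]],P[p[1],p[0]])
E
```

```text
table z 0.12492584521169192
landing walls 460 ((589.49951171875, 108.80189514160156), (115.00154876708984, 150.50828552246094), 3.336437463760376) 95.07670146943826
chute all 6108 ((597.3900146484375, 23.843505859375), (118.81282806396484, 321.1940612792969), 3.8066818714141846) 71.4385326515528
landing floor 2169 ((587.1914672851562, 118.66372680664062), (111.51988220214844, 120.7717056274414), 2.9517674446105957) 73.9040507948032
tray 834 ((494.2189025878906, 337.20745849609375), (160.89047241210938, 121.45405578613281), 11.721761703491211) 19.94601996403958
(335, 200) [ 16 166 198] [611.76960103 -49.08924612  48.50523139]
(335, 212) [ 16 181 158] [581.6255366  -47.97474455  52.53391894]
(320, 210) [ 12 221 128] [587.90262165 -11.99587592  48.60117676]
(350, 215) [ 13 229 128] [573.72754709 -84.10399136  51.21418091]
(335, 188) [ 13 232  76] [639.23690135 -49.31214056  59.70331481]
(270, 210) [ 13 205 158] [585.86807639 106.47442195  76.99967331]
(350, 192) [ 15 174 177] [611.6907926  -77.45110491 145.99960655]
```

View pics/topcrop.png

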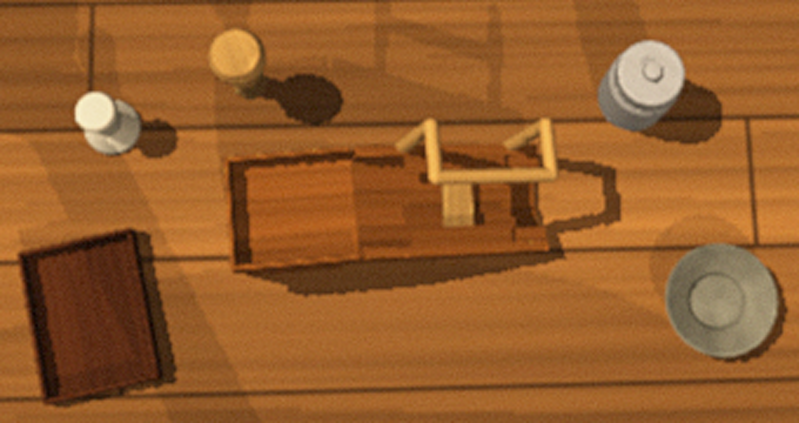

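```bash
python3 - <<'E'
from h import *
im=cv2.imread("pics/top0.png");d=np.load("top0.npy");P=cloud(cam("top"),d)
v,u=np.mgrid[:400,:640]
m=(d>0)&(u>318)&(u<382)&(v>180)&(v<205)&(P[...,2]>118)&(P[...,2]<175)
q=P[m];print(len(q),q.min(0),q.max(0))
a=np.polyfit(q[:,1],q[:,0],1);print("x(y) edges", a, np.degrees(np.arctan(a[0])))
for y0 in range(-150,0,20):
    s=q[(q[:,1]>=y0)&(q[:,1]<y0+20)]
    if len(s):print(y0+10,np.percentile(s[:,0],[2,50,98]).round(1),np.percentile(s[:,2],[50,98]).round(1),len(s))
# chute side walls on landing: x profile at several y
for y0 in range(40,180,20):
    s=P[(d>0)&(abs(P[...,1]-y0)<6)&(P[...,2]>85)&(P[...,2]<104)&(P[...,0]>520)&(P[...,0]<670)]
    x=s[:,0];mid=595
    print(y0,"wall-",np.percentile(x[x<mid],[2,50,98]).round(1) if (x<mid).any() else None,"wall+",np.percentile(x[x>mid],[2,50,98]).round(1)if (x>mid).any() else None)
hsv=cv2.cvtColor(im,cv2.COLOR_BGR2HSV)
t=(u>325)&(u<345)&(v>197)&(v<220)&(hsv[...,1]<195)&(hsv[...,2]>140)
print("tally px",u[t].min(),u[t].max(),v[t].min(),v[t].max());print(P[t].min(0),P[t].max(0),np.median(P[t],0))
E
```

```text
469 [ 598.2843797  -139.47876104  120.07656466] [640.53236603 -12.39136818 169.53832947]
x(y) edges [-5.59886014e-02  6.08223882e+02] -3.204564878834845
-140 [605.5 623.4 639.5] [128.1 132. ] 61
-120 [604.9 613.4 639.5] [130.5 138.6] 73
-100 [603.6 608.3 615.4] [139.  145.3] 51
-80 [601.3 607.1 614.7] [145.  151.7] 59
-60 [600.  605.9 614.1] [151.5 157.4] 55
-40 [599.1 604.  610.4] [158.5 163.2] 53
-20 [598.6 614.  633.9] [164.3 169. ] 117
40 wall- [537.5 542.4 547.3] wall+ [641.6 645.3 649.7]
60 wall- [535.9 537.6 540.2] wall+ [639.9 644.7 649.2]
80 wall- [534.  535.7 538.2] wall+ [643.1 646.5 648.8]
100 wall- [533.5 536.2 537.9] wall+ [642.1 644.1 647.3]
120 wall- [531.8 534.  536.7] wall+ [640.5 642.1 645. ]
140 wall- [530.8 532.5 534.9] wall+ [639.5 640.2 644.6]
160 wall- [529.2 530.8 533. ] wall+ [637.9 640.5 643.1]
tally px 326 341 198 216
[405.15361479 -64.42416658  30.54619663] [ 619.41356275   18.28314431 1196.64694045] [594.26132912 -46.04144154  51.43085029]
```

Request:
send_rows(
  steps=[
    [[0,0,-2,0.12,0.8],[0,0,-2,0.12,0.8],[0,0,-2,0.12,0.8],[0,0,0,0.12,0.8],[0,0,0,0.12,0.8],[0,0,0,0.12,0.8],[0,0,0,0.12,0.8],[0,0,0,0.12,0.8],[0,0,0,0.12,0.8],[0,0,0,0.06,0.8]],
  ],
)

```text
clock: 0.93
position: [224.6, 579.6, 286.3]
ee_rot: [0.711, -0.703, 0.003, 0.007]
contact_force: [-0.7, -1.0, -0.6]
gripper_width: 68.3
```

Request:
send_rows(
  steps=[
    [[3.6,-1.75,0,-0.05,0.8],[3.6,-1.75,0,0,0.8],[3.6,-1.75,0,0,0.8],[3.6,-1.75,0,0,0.8],[3.6,-1.75,0,0,0.8],[3.6,-1.75,0,0,0.8],[3.6,-1.75,0,0,0.8],[3.6,-1.75,0,0,0.8],[3.6,-1.75,0,0,0.8],[3.6,-1.75,0,0,0.8]],
  ],
)

```text
clock: 1.77
position: [421.1, 220.9, 284.1]
ee_rot: [0.733, -0.68, 0.004, 0.013]
contact_force: [1.3, 0.4, -0.8]
gripper_width: 68.5
```

Request:
send_rows(
  steps=[
    [[3.8,-1.2,0,0,0.8],[3.8,-1.2,0,0,0.8],[3.8,-1.2,0,0,0.8],[3.8,-1.2,0,0,0.8],[3.8,-1.2,0,0,0.8],[3.8,-1.2,0,0,0.8],[3.8,-1.2,0,0,0.8],[3.8,-1.2,0,0,0.8],[1.2,-0.4,0,0,0.8],[0,0,0,0,0.8]],
  ],
)

```text
clock: 2.6
position: [546.5, -108.8, 286.8]
ee_rot: [0.73, -0.683, 0.002, 0.015]
contact_force: [-0.3, 1.0, -0.6]
gripper_width: 67.9
```

```bash
python3 - <<'E'
from h import *
s=arm.read_state();print(s["position"],R.from_quat(s["ee_rot"]).as_matrix().round(3),s["gripper_width"],s["joints"].round(2))
w,dw=optics.get_image("wrist");sc,ds=optics.get_image("scene");tp,dt=optics.get_image("top")
np.savez("d1.npz",dw=dw,ds=ds,dt=dt,s=s["position"],q=s["ee_rot"])
for n,i in(("w1",w),("s1",sc),("t1",tp)):cv2.imwrite(f"pics/{n}.png",i)
a=cv2.resize(sc[60:260,200:440],(480,400),interpolation=cv2.INTER_CUBIC)
cv2.imwrite("pics/both1.png",np.hstack([cv2.resize(w,(320,200)),]) )
c=np.zeros((600,640,3),np.uint8);c[:200,:320]=cv2.resize(w,(320,200));c[:200,320:]=cv2.resize(tp,(320,200));c[200:,80:560]=a
cv2.imwrite("pics/m1.png",c)
# gripper silhouette in its own tool frame from scene + top clouds
T=R.from_quat(s["ee_rot"]).as_matrix()
for n,d in(("scene",ds),("top",dt)):
    P=cloud(cam(n),d)[d>0];L=(P-s["position"])@T
    L=L[(abs(L[:,0])<90)&(abs(L[:,1])<110)&(L[:,2]>-220)&(L[:,2]<10)]
    for z in range(-200,10,10):
        q=L[(L[:,2]>=z)&(L[:,2]<z+10)]
        if len(q)>5:print(n,z,len(q),"x",np.percentile(q[:,0],[2,98]).round(),"y",np.percentile(q[:,1],[2,98]).round())
E
```

```text
[ 546.54683194 -108.78941883  286.7966207 ] [[ 0.068 -0.998 -0.017]
 [-0.997 -0.067 -0.026]
 [ 0.024  0.019 -1.   ]] 67.85393696049934 [ 0.11  0.24 -0.07  0.02 -1.28 -0.05]
scene -200 245 x [-40.  32.] y [-40.  -3.]
scene -190 139 x [-38.  25.] y [-37.  -3.]
scene -180 253 x [-38.  32.] y [-37.  10.]
scene -170 215 x [-38.  30.] y [-38.  -2.]
scene -160 213 x [-38.  30.] y [-38.   5.]
scene -150 201 x [-38.  31.] y [-38.   3.]
scene -140 192 x [-38.  29.] y [-38.   0.]
scene -130 83 x [-33.  12.] y [-39.  -7.]
scene -120 143 x [-12.   9.] y [-68.  12.]
scene -110 204 x [-20.  18.] y [-69.  58.]
scene -100 139 x [-20.  10.] y [-69.  64.]
scene -90 143 x [-18.  10.] y [-68.  63.]
scene -80 118 x [-18.  11.] y [-67.  61.]
scene -70 123 x [-15.  11.] y [-67.  61.]
scene -60 81 x [-14.  10.] y [-67.  61.]
scene -50 65 x [-12.   6.] y [-49.  40.]
scene -40 94 x [-12.   9.] y [-49.  40.]
scene -30 97 x [-12.  10.] y [-48.  41.]
scene -20 81 x [-11.  10.] y [-47.  39.]
scene -10 14 x [-8.  7.] y [-39.  38.]
top -200 41 x [-34.  14.] y [26. 40.]
top -190 6 x [-30.  -1.] y [30. 40.]
top -180 13 x [-34. -14.] y [22. 36.]
top -170 37 x [-34.   9.] y [22. 38.]
top -160 35 x [-35.   9.] y [20. 38.]
top -150 37 x [-36.  12.] y [19. 38.]
top -140 32 x [-37.  12.] y [17. 38.]
top -130 11 x [-12.   4.] y [37. 38.]
top -120 158 x [-15.   8.] y [37. 68.]
top -110 60 x [-16.   7.] y [34. 69.]
top -100 28 x [-21.   8.] y [26. 68.]
top -90 23 x [-20.  13.] y [28. 68.]
top -80 48 x [-20.  13.] y [24. 62.]
top -70 26 x [-20.   8.] y [26. 67.]
top -60 44 x [-17.  -1.] y [37. 59.]
```

View pics/m1.png

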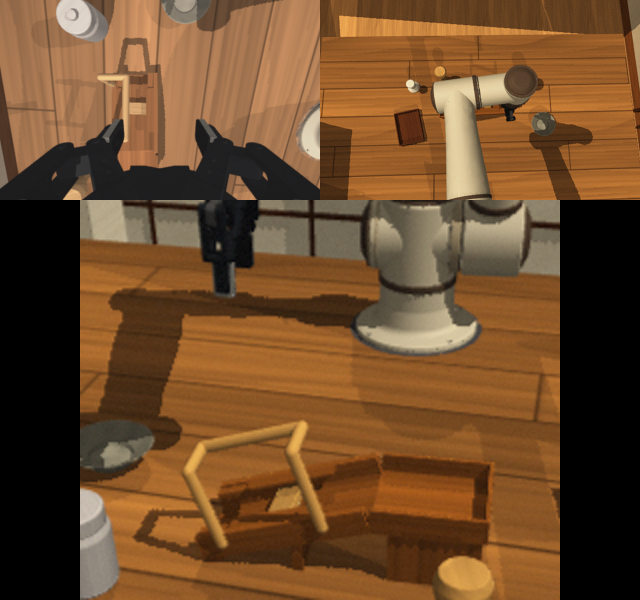

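The linkage stands out ±68 mm at rail height, so a plain vertical approach will not fit. Rows cannot command a lean directly. Reaching past the arm's limit should lean the tips outward, so I'll test that in free air.

Request:
send_rows(
  steps=[
    [[-1.5,-3.6,0,0,0.3],[-1.5,-3.6,0,0,0.3],[-1.5,-3.6,0,0,0.3],[-1.5,-3.6,0,0,0.3],[-1.5,-3.6,0,0,0.3],[-1.5,-3.6,0,0,0.3],[-1.5,-3.6,0,0,0.3],[-1.5,-3.6,0,0,0.3],[-1.5,-3.6,0,0,0.3],[0,-3.6,0,0,0.3]],
  ],
)

```text
clock: 3.58
position: [875.9, 80.6, 286.3]
ee_rot: [0.739, -0.673, 0.002, 0.013]
contact_force: [1.8, 0.2, 0.1]
gripper_width: 25.6
```

```bash
cat > st.py <<'E'
from h import *
s=arm.read_state();M=R.from_quat(s["ee_rot"]).as_matrix()
print(s["clock"],s["position"].round(1),"w",s["gripper_width"].round(1),"F",s["contact_force"].round(1),"j",s["joints"].round(2));print(M.round(3))
E
python3 st.py
```

```text
Traceback (most recent call last):
  File "st.py", line 3, in <module>
    print(s["clock"],s["position"].round(1),"w",s["gripper_width"].round(1),"F",s["contact_force"].round(1),"j",s["joints"].round(2));print(M.round(3))
                                                ^^^^^^^^^^^^^^^^^^^^^^^^
AttributeError: 'float' object has no attribute 'round'
```

Request:
send_rows(
  steps=[
    [[0,-3.6,0,0,0.3],[0,-3.6,0,0,0.3],[0,-3.6,0,0,0.3]],
  ],
)

```text
clock: 3.83
position: [917.8, 93.3, 249.4]
ee_rot: [0.742, -0.67, 0.014, 0.004]
contact_force: [1.2, -0.3, -2.4]
gripper_width: 25.6
```

```bash
sed -i 's/s\["gripper_width"\].round(1)/round(s["gripper_width"],1)/' st.py; python3 st.py
```

```text
3.8333 [917.8  93.3 249.4] w 25.6 F [ 1.2 -0.3 -2.4] j [ 0.28  1.1   1.4   0.03 -1.86 -0.17]
[[ 0.102 -0.995  0.016]
 [-0.994 -0.103 -0.025]
 [ 0.027 -0.013 -1.   ]]
```

It's working: joint 3 is at its limit and the tool axis has begun to lean outward. I'll continue outward and up.

Request:
send_rows(
  steps=[
    [[0,-3.6,-2,0,0.0],[0,-3.6,-2,0,0.0],[0,-3.6,-2,0,0.0],[0,-3.6,-2,0,0.0]],
  ],
)

```text
clock: 4.17
position: [934.9, 105.8, 273.8]
ee_rot: [0.745, -0.665, 0.048, -0.028]
contact_force: [0.7, -0.1, 1.9]
gripper_width: 0.0
```

```bash
python3 st.py
```

```text
4.1667 [934.9 105.8 273.8] w 0.0 F [ 0.7 -0.1  1.9] j [ 0.3   1.08  1.41  0.05 -1.8  -0.17]
[[ 0.111 -0.988  0.109]
 [-0.993 -0.114 -0.022]
 [ 0.034 -0.106 -0.994]]
```

Request:
send_rows(
  steps=[
    [[0.5,-3.6,-2,0,0.0],[0.5,-3.6,-2,0,0.0],[0.5,-3.6,-2,0,0.0],[0.5,-3.6,-2,0,0.0],[0.5,-3.6,-2,0,0.0],[0.5,-3.6,-2,0,0.0],[0.5,-3.6,-2,0,0.0],[0.5,-3.6,-2,0,0.0]],
  ],
)

```text
clock: 4.83
position: [953.7, 75.7, 390.8]
ee_rot: [0.735, -0.656, 0.131, -0.109]
contact_force: [-0.2, 0.1, -0.3]
gripper_width: -0.2
```

```bash
python3 st.py
```

```text
4.8333 [953.7  75.7 390.8] w -0.2 F [-0.2  0.1 -0.3] j [ 0.28  0.97  1.41  0.1  -1.68 -0.14]
[[ 0.105 -0.936  0.336]
 [-0.993 -0.115 -0.011]
 [ 0.049 -0.332 -0.942]]
```

Request:
send_rows(
  steps=[
    [[0.5,-3.6,-1,0,0.0],[0.5,-3.6,-1,0,0.0],[0.5,-3.6,-1,0,0.0],[0,0,0,0,0.0]],
  ],
)

```text
clock: 5.17
position: [967.6, 64.6, 419.0]
ee_rot: [0.729, -0.651, 0.162, -0.138]
contact_force: [-0.1, -0.0, 0.8]
gripper_width: -0.1
```

```bash
python3 st.py
```

```text
5.1667 [967.6  64.6 419. ] w -0.1 F [-0.1 -0.   0.8] j [ 0.27  0.95  1.41  0.12 -1.61 -0.13]
[[ 0.1   -0.904  0.416]
 [-0.993 -0.114 -0.01 ]
 [ 0.056 -0.413 -0.909]]
```

Request:
send_rows(
  steps=[
    [[0,3,0,0.12,0],[0,3,0,0.12,0],[0,0,0,0.12,0],[0,0,0,0.12,0],[0,0,0,0.12,0],[0,0,0,0.12,0],[0,0,0,0.12,0],[0,0,0,0.12,0],[0,0,0,0.12,0],[0,0,0,0.12,0]],
  ],
)

```text
clock: 6.0
position: [940.4, 65.6, 372.4]
ee_rot: [-0.265, 0.945, -0.059, 0.18]
contact_force: [-0.2, -0.9, -0.5]
gripper_width: -0.1
```

Request:
send_rows(
  steps=[
    [[0,0,0,0.12,0],[0,0,0,0.12,0],[0,0,0,0.12,0],[0,0,0,0.12,0],[0,0,0,0.03,0],[0,0,0,0,0]],
  ],
)

```text
clock: 6.5
position: [941.4, 67.7, 362.6]
ee_rot: [-0.006, 0.983, -0.01, 0.184]
contact_force: [0.2, -0.9, -1.3]
gripper_width: -0.2
```

```bash
cat >> st.py <<'E'
import sys
if len(sys.argv)>1: print("tool shift cm", ((np.array(eval(sys.argv[1]))-s["position"])@M/10).round(2))
E
python3 st.py "[523,-83,221]"
```

```text
6.5 [941.4  67.7 362.6] w -0.2 F [ 0.2 -0.9 -1.3] j [ 0.28  0.81  0.98  0.12 -1.39 -1.84]
[[-0.932 -0.008  0.361]
 [-0.015  1.    -0.017]
 [-0.361 -0.022 -0.932]]
tool shift cm [ 44.36 -14.43  -1.65]
```

Request:
send_rows(
  steps=[
    [[3.7,-1.2,-0.1,0,0],[3.7,-1.2,-0.1,0,0],[3.7,-1.2,-0.1,0,0],[3.7,-1.2,-0.1,0,0],[3.7,-1.2,-0.1,0,0],[3.7,-1.2,-0.1,0,0],[3.7,-1.2,-0.1,0,0],[3.7,-1.2,-0.1,0,0],[3.7,-1.2,-0.1,0,0],[3.7,-1.2,-0.1,0,0]],
  ],
)

```text
clock: 7.33
position: [595.7, -56.5, 221.1]
ee_rot: [-0.015, 0.984, -0.011, 0.178]
contact_force: [0.9, 0.3, 0.9]
gripper_width: 0.3
```

```bash
python3 st.py "[523,-83,221]"
```

```text
7.3333 [595.7 -56.5 221.1] w 0.3 F [0.9 0.3 0.9] j [ 0.22  0.19 -0.41  0.16 -0.64 -1.87]
[[-0.936 -0.025  0.35 ]
 [-0.033  0.999 -0.017]
 [-0.35  -0.027 -0.937]]
tool shift cm [ 6.9  -2.47 -2.49]
```

Request:
send_rows(
  steps=[
    [[2.4,-0.8,-0.8,0,0],[2.2,-0.8,-0.8,0,0],[1.4,-0.7,-0.8,0,0],[0,0,0,0,0]],
  ],
)

```text
clock: 7.67
position: [517.6, -84.8, 217.9]
ee_rot: [-0.015, 0.985, -0.012, 0.172]
contact_force: [0.9, 0.4, -0.2]
gripper_width: -0.0
```

```bash
python3 st.py "[606,-85,39]"; python3 - <<'E'
from h import *
s=arm.read_state();w,d=optics.get_image("wrist");cv2.imwrite("pics/w2.png",w);np.save("w2.npy",d)
P=cloud(cam("wrist",s),d)
hsv=cv2.cvtColor(w,cv2.COLOR_BGR2HSV)
# rail points & tally/walls near chute
ok=(d>0)&(abs(P[...,1]+60)<110)&(P[...,0]>520)&(P[...,0]<680)
q=P[ok&(P[...,2]>125)&(P[...,2]<175)]
for y0 in range(-130,0,20):
    t=q[abs(q[:,1]-y0)<6]
    if len(t)>4:print("rail",y0,np.percentile(t[:,0],[3,50,97]).round(1),np.percentile(t[:,2],[3,97]).round(1),len(t))
E
```

```text
7.6667 [517.6 -84.8 217.9] w -0.0 F [ 0.9  0.4 -0.2] j [ 0.19  0.07 -0.55  0.14 -0.62 -1.83]
[[-0.941 -0.026  0.339]
 [-0.034  0.999 -0.017]
 [-0.338 -0.028 -0.941]]
tool shift cm [-2.27  0.25 19.82]
rail -130 [605.3 622.9 648.9] [125.4 132.6] 382
rail -110 [603.3 605.1 612.1] [126.7 137.2] 57
rail -50 [599.2 600.8 606.6] [146.6 159.7] 185
rail -30 [597.4 598.9 603.3] [153.  161.8] 98
```

View pics/w2.png

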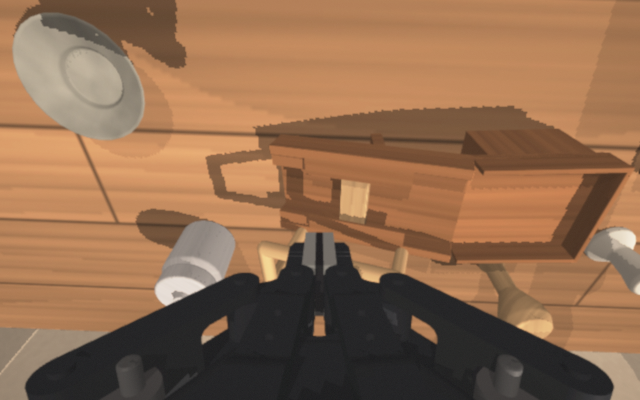

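The wrist view shows the tally between the lips at px (340–369, 180–222), with the downhill edge on the left. The shut fingers are in front at about (318,250), and the landing is to the right. I'll take the tally's edges from this view.

```bash
python3 - <<'E'
from h import *
s=arm.read_state();d=np.load("w2.npy");w=cv2.imread("pics/w2.png");P=cloud(cam("wrist",s),d)
hsv=cv2.cvtColor(w,cv2.COLOR_BGR2HSV)
m=((hsv[...,2]>175)&(hsv[...,1]<150)).astype(np.uint8);m[:170]=0;m[230:]=0;m[:,:325]=0;m[:,385:]=0
m=cv2.erode(m,np.ones((2,2)))
q=P[m>0];print(len(q),np.percentile(q,[3,50,97],axis=0).round(1))
for v in (185,195,205,215):
    print(v,[tuple(P[v,u].round(0)) for u in (315,325,333,338,342,355,366,372,380,400)])
E
```

```text
944 [[582.  -61.1  46. ]
 [603.4 -46.8  52.2]
 [625.  -30.7  56.5]]
185 [(np.float64(604.0), np.float64(-92.0), np.float64(25.0)), (np.float64(601.0), np.float64(-80.0), np.float64(30.0)), (np.float64(598.0), np.float64(-71.0), np.float64(33.0)), (np.float64(597.0), np.float64(-65.0), np.float64(35.0)), (np.float64(588.0), np.float64(-62.0), np.float64(49.0)), (np.float64(584.0), np.float64(-48.0), np.float64(53.0)), (np.float64(582.0), np.float64(-37.0), np.float64(56.0)), (np.float64(588.0), np.float64(-29.0), np.float64(46.0)), (np.float64(572.0), np.float64(-26.0), np.float64(70.0)), (np.float64(568.0), np.float64(-8.0), np.float64(76.0))]
195 [(np.float64(618.0), np.float64(-91.0), np.float64(25.0)), (np.float64(615.0), np.float64(-79.0), np.float64(29.0)), (np.float64(613.0), np.float64(-70.0), np.float64(32.0)), (np.float64(611.0), np.float64(-64.0), np.float64(34.0)), (np.float64(601.0), np.float64(-61.0), np.float64(49.0)), (np.float64(598.0), np.float64(-47.0), np.float64(52.0)), (np.float64(595.0), np.float64(-36.0), np.float64(56.0)), (np.float64(600.0), np.float64(-28.0)
[... 600 characters left out ...]
)), (np.float64(612.0), np.float64(-18.0), np.float64(50.0)), (np.float64(607.0), np.float64(3.0), np.float64(55.0))]
215 [(np.float64(637.0), np.float64(-90.0), np.float64(40.0)), (np.float64(639.0), np.float64(-78.0), np.float64(37.0)), (np.float64(643.0), np.float64(-69.0), np.float64(32.0)), (np.float64(641.0), np.float64(-63.0), np.float64(34.0)), (np.float64(629.0), np.float64(-59.0), np.float64(49.0)), (np.float64(625.0), np.float64(-45.0), np.float64(53.0)), (np.float64(631.0), np.float64(-31.0), np.float64(44.0)), (np.float64(628.0), np.float64(-24.0), np.float64(48.0)), (np.float64(626.0), np.float64(-16.0), np.float64(50.0)), (np.float64(620.0), np.float64(5.0), np.float64(56.0))]
```

Request:
send_rows(
  steps=[
    [[-1.7,0.2,0.6,0,0],[0,0,2.5,0,0],[0,0,2.5,0,0],[0,0,2.5,0,0],[0,0,0,0,0]],
  ],
)

```text
clock: 8.13
position: [571.7, -80.9, 149.5]
ee_rot: [-0.019, 0.984, -0.011, 0.179]
contact_force: [-0.8, 0.1, -1.1]
gripper_width: -0.2
```

```bash
python3 st.py "[599.5,-85,41]"
```

```text
8.1333 [571.7 -80.9 149.5] w -0.2 F [-0.8  0.1 -1.1] j [ 0.18  0.23 -0.57  0.19 -0.43 -1.87]
[[-0.935 -0.033  0.352]
 [-0.04   0.999 -0.015]
 [-0.351 -0.028 -0.936]]
tool shift cm [ 1.22 -0.2  11.14]
```

Request:
send_rows(
  steps=[
    [[0.9,-0.3,1,0,0],[0.3,-0.2,2,0,0],[0,0,2,0,0],[0,0,2,0,0],[0,0,1.5,0,0],[0,0,0,0,0]],
  ],
)

```text
clock: 8.63
position: [600.3, -84.9, 66.5]
ee_rot: [-0.023, 0.983, -0.012, 0.182]
contact_force: [-1.0, -0.1, 0.5]
gripper_width: 0.0
```

```bash
python3 st.py "[599.5,-85,41]"
```

```text
8.6333 [600.3 -84.9  66.5] w 0.0 F [-1.  -0.1  0.5] j [ 0.14  0.4  -0.66  0.4  -0.16 -2.05]
[[-0.933 -0.041  0.358]
 [-0.049  0.999 -0.015]
 [-0.357 -0.031 -0.934]]
tool shift cm [0.98 0.08 2.35]
```

Request:
send_rows(
  steps=[
    [[0.7,0,0.8,0,0],[0.5,0,0.8,0,0],[0,0,0,0,0]],
  ],
)

```text
clock: 8.88
position: [601.0, -86.9, 54.9]
ee_rot: [-0.025, 0.983, -0.006, 0.179]
contact_force: [0.1, 0.6, 1.5]
gripper_width: -0.5
```

```bash
python3 st.py "[595.5,-85,41]"
```

```text
8.8833 [601.  -86.9  54.9] w -0.5 F [0.1 0.6 1.5] j [ 0.13  0.42 -0.64  0.32 -0.16 -1.96]
[[-0.934 -0.048  0.353]
 [-0.052  0.999 -0.003]
 [-0.352 -0.022 -0.936]]
tool shift cm [0.99 0.25 1.1 ]
```

Request:
send_rows(
  steps=[
    [[0.8,0.1,0.8,0,0],[0.8,0.1,0.6,0,0],[0,0,0,0,0]],
  ],
)

```text
clock: 9.13
position: [597.9, -86.9, 46.2]
ee_rot: [-0.028, 0.983, 0.0, 0.179]
contact_force: [-0.5, 0.0, 0.3]
gripper_width: -0.1
```

```bash
python3 st.py "[595.5,-85,41]"
```

```text
9.1333 [597.9 -86.9  46.2] w -0.1 F [-0.5  0.   0.3] j [ 0.14  0.43 -0.62  0.23 -0.16 -1.87]
[[-0.934 -0.055  0.352]
 [-0.055  0.998  0.01 ]
 [-0.352 -0.01  -0.936]]
tool shift cm [0.4  0.2  0.41]
```

Request:
send_rows(
  steps=[
    [[0.3,0,0.5,0,0],[0,0,0,0,0]],
  ],
)

```text
clock: 9.3
position: [599.8, -86.9, 44.3]
ee_rot: [-0.029, 0.983, 0.002, 0.18]
contact_force: [-0.4, -0.7, -0.8]
gripper_width: 0.1
```

Request:
send_rows(
  steps=[
    [[-0.12,1.0,-0.3,0,0],[-0.12,1.0,-0.3,0,0],[0,0,0,0,0]],
  ],
)

```text
clock: 9.55
position: [601.5, -66.5, 54.2]
ee_rot: [-0.029, 0.983, 0.003, 0.182]
contact_force: [0.3, 0.0, 0.2]
gripper_width: 0.1
```

```bash
python3 st.py "[595,-50,53]"
```

```text
9.55 [601.5 -66.5  54.2] w 0.1 F [0.3 0.  0.2] j [ 0.17  0.42 -0.64  0.28 -0.16 -1.95]
[[-0.932 -0.058  0.357]
 [-0.056  0.998  0.016]
 [-0.358 -0.005 -0.934]]
tool shift cm [ 0.55  1.69 -0.09]
```

```bash
cat > ty.py <<'E'
from h import *
import sys
s=arm.read_state();w,d=optics.get_image("wrist");cv2.imwrite(f"pics/{sys.argv[1]}.png",w);P=cloud(cam("wrist",s),d)
hsv=cv2.cvtColor(w,cv2.COLOR_BGR2HSV)
m=(hsv[...,2]>165)&(hsv[...,1]<155)&(d>0)&(P[...,0]>535)&(P[...,0]<650)&(P[...,1]>-80)&(P[...,1]<180)&(P[...,2]>30)&(P[...,2]<100)
n,l,st,c=cv2.connectedComponentsWithStats(m.astype(np.uint8))
k=1+st[1:,4].argmax();q=P[l==k];print(st[k],np.percentile(q,[3,50,97],axis=0).round(1))
E
python3 ty.py w3; python3 st.py
```

```text
[  325   156   315   183 39533] [[541.8 -53.6  48.8]
 [582.7  13.5  69.4]
 [631.1  81.3  86. ]]
9.6 [601.3 -67.   53.9] w 0.0 F [-0.9  0.5 -0.3] j [ 0.17  0.42 -0.64  0.28 -0.16 -1.95]
[[-0.932 -0.057  0.357]
 [-0.055  0.998  0.016]
 [-0.357 -0.005 -0.934]]
```

View pics/w3.png

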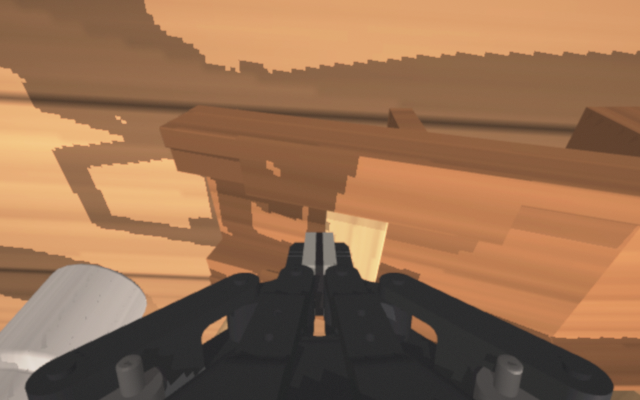

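The tally is in view at px (325–388, 212–282), right next to the finger tips. I'll measure its uphill edge to see whether it has moved.

```bash
python3 - <<'E'
from h import *
s=arm.read_state();c=cam("wrist",s);w=cv2.imread("pics/w3.png");hsv=cv2.cvtColor(w,cv2.COLOR_BGR2HSV)
print([hsv[v,u].tolist() for v,u in((225,350),(260,370),(225,420))])
for uv,z in(((388,225),58),((381,270),58),((329,212),49)):print(uv,[ray(c,uv,z+k).round(1).tolist() for k in(-4,0,4)])
E
```

```text
[[17, 109, 233], [18, 107, 236], [12, 145, 187]]
(388, 225) [[[583.3, -35.0, 54.0]], [[579.8, -36.3, 58.0]], [[576.4, -37.7, 62.0]]]
(381, 270) [[[614.8, -32.7, 54.0]], [[610.2, -34.1, 58.0]], [[605.7, -35.6, 62.0]]]
(329, 212) [[[584.3, -62.6, 45.0]], [[581.1, -62.9, 49.0]], [[578.0, -63.2, 53.0]]]
```

The tally hasn't moved, so the tips rode too high, above it. I'll back off, go lower, and push again with finer height control.

Request:
send_rows(
  steps=[
    [[0.2,-1.2,0,0,0],[0.2,-1.2,0.3,0,0],[0.2,0,0.6,0,0],[0.3,0,0.6,0,0]],
  ],
)

```text
clock: 9.93
position: [601.5, -92.4, 39.5]
ee_rot: [-0.03, 0.983, 0.004, 0.183]
contact_force: [1.3, 0.0, 0.4]
gripper_width: -0.4
```

Request:
send_rows(
  steps=[
    [[0.3,0,0.5,0,0],[0,0,0,0,0]],
  ],
)

```text
clock: 10.1
position: [600.1, -93.8, 32.8]
ee_rot: [-0.03, 0.983, 0.006, 0.181]
contact_force: [0.4, -0.3, 0.7]
gripper_width: 0.2
```

Request:
send_rows(
  steps=[
    [[0,0.9,-0.2,0,0],[0,0.9,-0.2,0,0],[0,0,0,0,0]],
  ],
)

```text
clock: 10.35
position: [597.8, -76.8, 36.6]
ee_rot: [-0.03, 0.984, 0.007, 0.177]
contact_force: [0.5, 0.0, -0.5]
gripper_width: 0.1
```

Request:
send_rows(
  steps=[
    [[0,0.9,-0.2,0,0],[0,0.9,-0.2,0,0],[0,0,0,0,0]],
  ],
)

```text
clock: 10.6
position: [595.6, -59.3, 41.4]
ee_rot: [-0.03, 0.984, 0.009, 0.175]
contact_force: [-0.0, 0.6, 0.0]
gripper_width: 0.2
```

```bash
python3 st.py "[595,-20,60]";python3 ty.py w4; python3 - <<'E'
from h import *
w=cv2.imread("pics/w4.png");cv2.imwrite("pics/w4c.png",cv2.resize(w[160:340,200:480],None,fx=2,fy=2))
E
```

```text
10.6 [595.6 -59.3  41.4] w 0.2 F [-0.   0.6  0. ] j [ 0.18  0.43 -0.63  0.22 -0.16 -1.9 ]
[[-0.937 -0.063  0.344]
 [-0.057  0.998  0.028]
 [-0.345  0.007 -0.939]]
tool shift cm [-0.81  3.94 -1.65]
[  351   195   289   172 29047] [[540.9 -36.9  55.9]
 [574.3  21.6  72.5]
 [623.3  85.9  87.3]]
```

View pics/w4c.png

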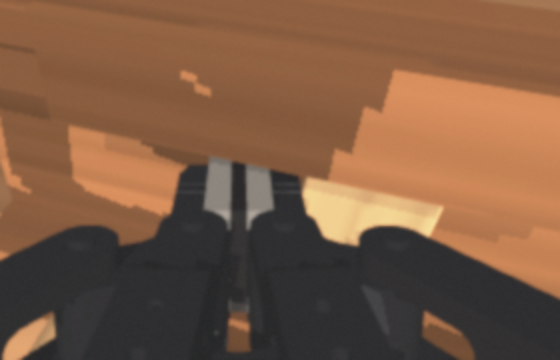

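Now the tally sits hard against the uphill side of the fingers (full-frame px 351–421, ~255–275), so it is being pushed. I'll carry on up the slope.

Request:
send_rows(
  steps=[
    [[-0.06,0.9,-0.3,0,0],[-0.06,0.9,-0.3,0,0],[-0.06,0.9,-0.3,0,0],[0,0,0,0,0]],
  ],
)

```text
clock: 10.98
position: [592.7, -34.5, 50.7]
ee_rot: [-0.029, 0.984, 0.01, 0.173]
contact_force: [-0.6, -0.6, 0.2]
gripper_width: 0.3
```

Request:
send_rows(
  steps=[
    [[-0.06,0.9,-0.3,0,0],[-0.06,0.9,-0.3,0,0],[0,0,0,0,0]],
  ],
)

```text
clock: 11.23
position: [590.8, -18.0, 56.7]
ee_rot: [-0.028, 0.985, 0.01, 0.172]
contact_force: [-0.8, 0.5, -0.3]
gripper_width: -0.3
```

```bash
python3 st.py "[592,0,63]"
```

```text
11.2333 [590.8 -18.   56.7] w -0.3 F [-0.8  0.5 -0.3] j [ 0.25  0.4  -0.68  0.37 -0.16 -2.12]
[[-0.939 -0.059  0.338]
 [-0.053  0.998  0.029]
 [-0.34   0.01  -0.941]]
tool shift cm [-0.42  1.8  -0.5 ]
```

Request:
send_rows(
  steps=[
    [[-0.1,0.9,-0.28,0,0],[-0.1,0.9,-0.28,0,0],[-0.1,0.9,-0.28,0,0],[-0.1,0.9,-0.28,0,0],[0,0,0,0,0]],
  ],
)

```text
clock: 11.65
position: [588.5, 14.6, 67.3]
ee_rot: [-0.026, 0.985, 0.01, 0.171]
contact_force: [-1.2, -0.1, -0.8]
gripper_width: 0.3
```

```bash
python3 st.py "[590,50,78]"
```

```text
11.65 [588.5  14.6  67.3] w 0.3 F [-1.2 -0.1 -0.8] j [ 0.31  0.37 -0.71  0.47 -0.17 -2.27]
[[-0.94  -0.055  0.336]
 [-0.048  0.998  0.028]
 [-0.337  0.01  -0.941]]
tool shift cm [-0.67  3.54 -0.86]
```

Request:
send_rows(
  steps=[
    [[-0.15,0.9,-0.24,0,0],[-0.15,0.9,-0.24,0,0],[-0.15,0.9,-0.24,0,0],[-0.15,0.9,-0.24,0,0],[0,0,0,0,0]],
  ],
)

```text
clock: 12.07
position: [588.9, 49.3, 77.7]
ee_rot: [-0.024, 0.985, 0.009, 0.17]
contact_force: [-1.1, 0.3, -0.3]
gripper_width: 0.2
```

```bash
python3 st.py "[589,82,81]";python3 ty.py w5
```

```text
12.0667 [588.9  49.3  77.7] w 0.2 F [-1.1  0.3 -0.3] j [ 0.37  0.36 -0.7   0.5  -0.21 -2.37]
[[-0.941 -0.05   0.334]
 [-0.044  0.999  0.026]
 [-0.335  0.01  -0.942]]
tool shift cm [-0.27  3.27 -0.22]
[  352   178   215   128 18657] [[536.2  70.8  73.4]
 [575.8 121.1  74.5]
 [624.3 161.   96.2]]
```

View pics/w5.png

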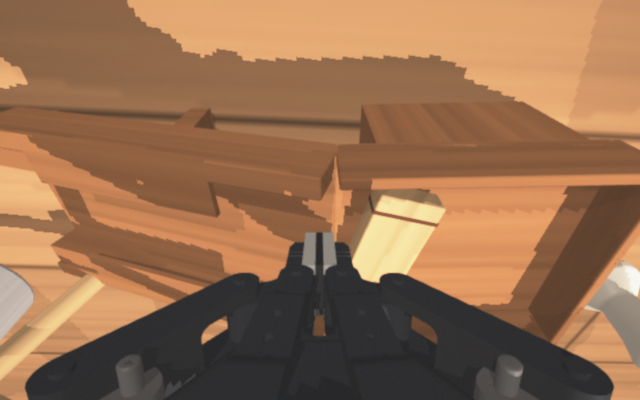

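The tally is over the crest, with its near end at px (372–443, 190–222). About 25 mm more will put it fully on the landing.

Request:
send_rows(
  steps=[
    [[-0.05,0.8,-0.15,0,0],[-0.05,0.8,-0.1,0,0],[-0.05,0.8,-0.05,0,0],[0,0,0,0,0]],
  ],
)

```text
clock: 12.45
position: [587.0, 72.7, 80.2]
ee_rot: [-0.023, 0.985, 0.009, 0.168]
contact_force: [0.0, 0.5, -0.0]
gripper_width: 0.2
```

Request:
send_rows(
  steps=[
    [[0,-1,-1,0,0],[0,-1,-2,0,0.3],[0.5,0,-3,0,0.6],[1.5,0,-3.5,0,0.6],[1.5,0,-3.5,0,0.6],[0,0,0,0,0.6]],
  ],
)

```text
clock: 12.95
position: [507.4, 45.1, 190.8]
ee_rot: [-0.023, 0.986, 0.009, 0.162]
contact_force: [1.1, -0.1, 0.1]
gripper_width: 51.3
```

```bash
python3 st.py;python3 ty.py w6; python3 - <<'E'
from h import *
s=arm.read_state();tp,d=optics.get_image("top");cv2.imwrite("pics/t6.png",tp)
w=cv2.imread("pics/w6.png");c=np.zeros((400,800,3),np.uint8);c[:,:480]=cv2.resize(w,(480,300)).repeat(1,0)[:0] if 0 else 0
c[:300,:480]=cv2.resize(w,(480,300));c[:270,480:]=cv2.resize(tp[165:300,150:310],(320,270));cv2.imwrite("pics/m6.png",c)
E
```

```text
12.95 [507.4  45.1 190.8] w 51.3 F [ 1.1 -0.1  0.1] j [ 0.48  0.08 -0.65  0.24 -0.56 -2.19]
[[-0.946 -0.048  0.32 ]
 [-0.042  0.999  0.024]
 [-0.32   0.01  -0.947]]
[  181   173   262   104 11398] [[539.6 -69.3  40.1]
 [580.   55.   74. ]
 [630.8 158.   94.5]]
```

View pics/m6.png

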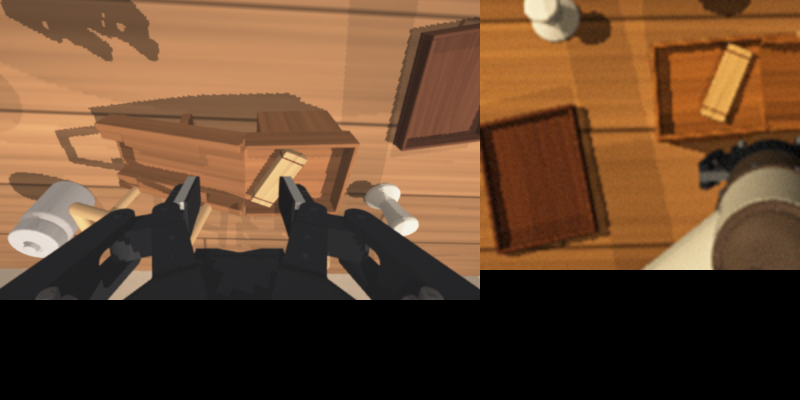

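The tally lies wholly on the landing, turned about 20°: the top crop shows it at (700–754, 43–124) with the crease at about x=765. I'll measure its pose in the top image.

```bash
python3 - <<'E'
from h import *
tp=cv2.imread("pics/t6.png");hsv=cv2.cvtColor(tp,cv2.COLOR_BGR2HSV)
m=((hsv[...,2]>165)&(hsv[...,1]<170)).astype(np.uint8)*255
k=np.zeros_like(m);k[183:236,240:292]=255;m&=k
m=cv2.morphologyEx(m,cv2.MORPH_CLOSE,np.ones((3,3)))
cs,_=cv2.findContours(m,0,1);c=max(cs,key=cv2.contourArea)
q=ray(cam("top"),c.reshape(-1,2),86)[:,:2].astype(np.float32)
r=cv2.minAreaRect(q);print(r,cv2.boxPoints(r).round(1))
b=cv2.boxPoints(r);e=b[1]-b[0];f=b[2]-b[1];L=e if np.hypot(*e)>np.hypot(*f) else f
print("long axis deg",np.degrees(np.arctan2(L[1],L[0])))
E
```

```text
((593.7706909179688, 99.72181701660156), (30.268775939941406, 88.92700958251953), 67.2661361694336) [[546.9 102.9]
 [628.9  68.6]
 [640.6  96.5]
 [558.6 130.9]]
long axis deg -22.733849
```

The tally sits centred at (594, 100) with its long axis at −23°. The jaws should close squarely, so I'll nudge its +x end uphill with shut fingers to straighten it.

Request:
send_rows(
  steps=[
    [[0,0,0,0,0],[-3.5,0,1.6,0,0],[-3.5,0,1.6,0,0],[0,0,2.5,0,0],[0,0,2.5,0,0],[0,0,0,0,0]],
  ],
)

```text
clock: 13.55
position: [602.7, 47.3, 121.2]
ee_rot: [-0.022, 0.988, 0.006, 0.155]
contact_force: [-0.9, -0.8, -0.0]
gripper_width: 0.0
```

```bash
python3 st.py "[620,50,81]"
```

```text
13.55 [602.7  47.3 121.2] w 0.0 F [-0.9 -0.8 -0. ] j [ 0.39  0.33 -0.52  0.23 -0.44 -2.11]
[[-0.951 -0.046  0.306]
 [-0.042  0.999  0.019]
 [-0.307  0.005 -0.952]]
tool shift cm [-0.42  0.17  4.36]
```

Request:
send_rows(
  steps=[
    [[-0.4,0.1,1.5,0,0],[0,0,1.5,0,0],[0,0,1.2,0,0],[0,0,0,0,0]],
  ],
)

```text
clock: 13.88
position: [618.9, 47.2, 74.0]
ee_rot: [-0.022, 0.989, 0.004, 0.149]
contact_force: [-0.1, -0.2, 1.0]
gripper_width: -0.5
```

Request:
send_rows(
  steps=[
    [[0,0.9,0,0,0],[0,0.9,0,0,0],[0,0.9,0,0,0],[0,0,0,0,0]],
  ],
)

```text
clock: 14.22
position: [619.2, 66.3, 77.4]
ee_rot: [-0.019, 0.989, -0.002, 0.148]
contact_force: [-0.4, 0.5, -0.1]
gripper_width: -0.1
```

```bash
python3 st.py "[622,80,81]"
```

```text
14.2167 [619.2  66.3  77.4] w -0.1 F [-0.4  0.5 -0.1] j [ 0.41  0.42 -0.54  0.33 -0.36 -2.24]
[[-0.956 -0.037  0.292]
 [-0.038  0.999  0.002]
 [-0.292 -0.009 -0.956]]
tool shift cm [-0.43  1.36 -0.26]
```

Request:
send_rows(
  steps=[
    [[-0.1,0.7,-0.2,0,0],[-0.1,0.7,-0.1,0,0],[0,0,0,0,0]],
  ],
)

```text
clock: 14.47
position: [619.4, 80.8, 81.5]
ee_rot: [-0.018, 0.989, -0.002, 0.147]
contact_force: [0.1, 0.0, 0.7]
gripper_width: -0.1
```

Request:
send_rows(
  steps=[
    [[0,-1.2,-1,0,0],[0,0,-3,0,0.5],[1,0,-3.5,0,0.6],[3,0,-2.5,0,0.6],[3,0,-2.5,0,0.6],[0,0,0,0,0.6]],
  ],
)

```text
clock: 14.97
position: [512.7, 67.4, 182.3]
ee_rot: [-0.02, 0.989, -0.002, 0.144]
contact_force: [0.5, -0.5, 0.5]
gripper_width: 51.2
```

```bash
python3 st.py; cat > tl.py <<'E'
from h import *
import sys
tp,d=optics.get_image("top");cv2.imwrite(f"pics/{sys.argv[1]}.png",tp);hsv=cv2.cvtColor(tp,cv2.COLOR_BGR2HSV)
x0,x1,y0,y1,z=map(int,sys.argv[2:7])
m=((hsv[...,2]>165)&(hsv[...,1]<170)).astype(np.uint8)*255
k=np.zeros_like(m);k[y0:y1,x0:x1]=255;m&=k
m=cv2.morphologyEx(m,cv2.MORPH_CLOSE,np.ones((3,3)))
cs,_=cv2.findContours(m,0,1);c=max(cs,key=cv2.contourArea)
q=ray(cam("top"),c.reshape(-1,2),z)[:,:2].astype(np.float32)
r=cv2.minAreaRect(q);b=cv2.boxPoints(r);print(r,b.round(1).tolist())
e=b[1]-b[0];f=b[2]-b[1];L=e if np.hypot(*e)>np.hypot(*f) else f
print("long axis deg",np.degrees(np.arctan2(L[1],L[0])))
E
python3 tl.py t7 240 292 183 236 86
```

```text
14.9667 [512.7  67.4 182.3] w 51.2 F [ 0.5 -0.5  0.5] j [ 0.52  0.12 -0.62  0.25 -0.59 -2.24]
[[-0.958 -0.039  0.285]
 [-0.04   0.999  0.002]
 [-0.285 -0.009 -0.958]]
((592.9102172851562, 111.13269805908203), (29.66110610961914, 89.32085418701172), 84.37996673583984) [[547.0, 100.69999694824219], [635.9000244140625, 92.0], [638.7999877929688, 121.5], [549.9000244140625, 130.3000030517578]]
long axis deg -5.6200347
```

It's now straightened to −5.6°, centred at (593, 111) and still wholly on the landing. Next I'll align and go down to grasp.

Request:
send_rows(
  steps=[
    [[-2.5,2.1,0.7,0,0.6],[-2.5,2.1,0.7,0,0.6],[0,0,0,0.07,0.6],[0,0,0,0.07,0.6],[0,0,0,0,0.6]],
  ],
)

```text
clock: 15.43
position: [567.3, 115.8, 181.6]
ee_rot: [0.05, 0.988, 0.01, 0.144]
contact_force: [0.3, -0.2, -1.0]
gripper_width: 51.5
```

```bash
python3 st.py "[594.5,111,77]"
```

```text
15.4333 [567.3 115.8 181.6] w 51.5 F [ 0.3 -0.2 -1. ] j [ 0.55  0.22 -0.49  0.25 -0.62 -2.41]
[[-0.953  0.097  0.286]
 [ 0.102  0.995  0.005]
 [-0.284  0.034 -0.958]]
tool shift cm [ 0.33 -0.57 10.8 ]
```

Request:
send_rows(
  steps=[
    [[0.3,-0.6,2.5,0,0.6],[0,0,2.5,0,0.6],[0,0,2,0,0.6],[0,0,0,0,0.6]],
  ],
)

```text
clock: 15.77
position: [586.8, 112.1, 110.9]
ee_rot: [0.046, 0.988, 0.01, 0.145]
contact_force: [-0.3, -0.3, -0.2]
gripper_width: 51.6
```

```bash
python3 st.py "[594.5,111,77]"
```

```text
15.7667 [586.8 112.1 110.9] w 51.6 F [-0.3 -0.3 -0.2] j [ 0.52  0.34 -0.56  0.33 -0.44 -2.46]
[[-0.954  0.088  0.288]
 [ 0.094  0.996  0.007]
 [-0.286  0.033 -0.958]]
tool shift cm [ 0.23 -0.15  3.47]
```

Request:
send_rows(
  steps=[
    [[0.2,-0.2,1.5,0,0.6],[0,0,1.2,0,0.6],[0,0,0.6,0,0.6],[0,0,0,0,0.6]],
  ],
)

```text
clock: 16.1
position: [595.3, 110.3, 77.4]
ee_rot: [0.044, 0.989, 0.009, 0.144]
contact_force: [0.0, -0.6, 0.2]
gripper_width: 51.3
```

```bash
python3 st.py "[594.5,111,77]"
```

```text
16.1 [595.3 110.3  77.4] w 51.3 F [ 0.  -0.6  0.2] j [ 0.5   0.4  -0.6   0.4  -0.34 -2.52]
[[-0.955  0.084  0.286]
 [ 0.089  0.996  0.005]
 [-0.285  0.03  -0.958]]
tool shift cm [0.09 0.06 0.02]
```

Request:
send_rows(
  steps=[
    [[0,0,0,0,0.2],[0,0,0,0,0.2],[0,0,0,0,0.2],[0,0,0,0,0.2],[0,0,0,0,0.2],[0,0,0,0,0.2]],
  ],
)

```text
clock: 16.6
position: [596.0, 110.9, 81.4]
ee_rot: [0.043, 0.988, 0.01, 0.146]
contact_force: [0.1, -0.1, -0.1]
gripper_width: 28.1
```

Request:
send_rows(
  steps=[
    [[-0.3,0,-1,0,0.2],[-0.6,0,-2,0,0.2],[-0.6,0,-2,0,0.2],[0,0,0,0,0.2]],
  ],
)

```text
clock: 16.93
position: [595.1, 109.1, 134.9]
ee_rot: [0.042, 0.988, 0.009, 0.145]
contact_force: [1.2, 1.2, -0.2]
gripper_width: 27.9
```

```bash
python3 st.py "[490,337,160]"; python3 - <<'E'
from h import *
w,d=optics.get_image("wrist");sc,_=optics.get_image("scene")
c=np.zeros((300,780,3),np.uint8);c[:,:480]=cv2.resize(w,(480,300));c[:,480:]=cv2.resize(sc[110:260,290:440],(300,300));cv2.imwrite("pics/m8.png",c)
E
```

```text
16.9333 [595.1 109.1 134.9] w 27.9 F [ 1.2  1.2 -0.2] j [ 0.51  0.32 -0.5   0.28 -0.51 -2.39]
[[-0.954  0.081  0.288]
 [ 0.086  0.996  0.006]
 [-0.286  0.031 -0.958]]
tool shift cm [11.27 21.93 -5.3 ]
```

View pics/m8.png

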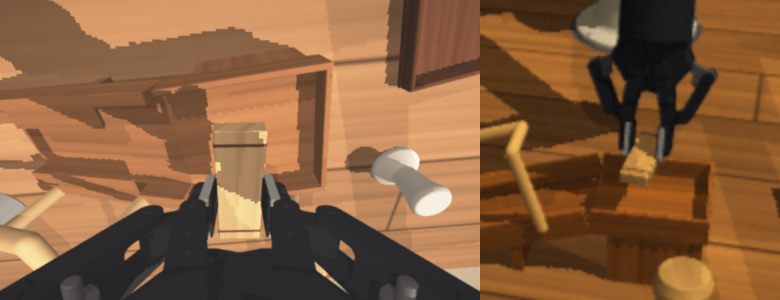

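The tally is held between the pads: wrist px (285–353, 165–315), opening 28 mm. I'll fit a plane to its top to check how level it is.

```bash
cat > pl.py <<'E'
from h import *
s=arm.read_state();w,d=optics.get_image("wrist");P=cloud(cam("wrist",s),d)
M=R.from_quat(s["ee_rot"]).as_matrix()
hsv=cv2.cvtColor(w,cv2.COLOR_BGR2HSV);m=(hsv[...,2]>110)&(hsv[...,1]<175)&(d>0)
m[:150]=0;m[320:]=0;m[:,:283]=0;m[:,356:]=0
L=(P-s["position"])@M
m&=(L[...,2]>-60)&(L[...,2]<35)
m=cv2.erode(m.astype(np.uint8),np.ones((3,3)))
q=P[m>0];print("n",len(q),np.percentile(q,[2,50,98],axis=0).round(1))
for _ in range(3):
    c=np.linalg.lstsq(np.c_[q[:,:2],np.ones(len(q))],q[:,2],rcond=None)[0];r=abs(q[:,2]-np.c_[q[:,:2],np.ones(len(q))]@c);q=q[r<max(2,2*np.median(r))]
print("slope dz/dx,dz/dy deg",np.degrees(np.arctan(c[:2])).round(1),len(q),"res",np.median(r).round(2))
E
python3 pl.py
```

```text
n 8628 [[546.7  93.8 131.6]
 [579.3 109.  138.6]
 [632.6 124.2 139.8]]
slope dz/dx,dz/dy deg [-0.2 -0.1] 8029 res 0.33
```

The tally is level to 0.2°. Now to carry it to the tray.

Request:
send_rows(
  steps=[
    [[1.6,3.1,-0.4,0,0.2],[1.6,3.1,-0.4,0,0.2],[1.6,3.1,-0.4,0,0.2],[1.6,3.1,-0.4,0,0.2],[1.6,3.1,-0.4,0,0.2],[1.6,3.1,-0.4,0,0.2],[1.2,2.2,-0.3,0,0.2],[0,0,0,0,0.2]],
  ],
)

```text
clock: 17.75
position: [492.2, 327.5, 120.9]
ee_rot: [0.046, 0.99, 0.001, 0.136]
contact_force: [-0.3, -1.1, -0.1]
gripper_width: 28.0
```

```bash
python3 st.py "[498,337,60]";python3 pl.py
```

```text
17.75 [492.2 327.5 120.9] w 28.0 F [-0.3 -1.1 -0.1] j [ 0.95  0.34 -0.54  0.43 -0.57 -2.97]
[[-0.959  0.09   0.27 ]
 [ 0.09   0.996 -0.01 ]
 [-0.269  0.015 -0.963]]
tool shift cm [1.17 0.91 6.01]
n 8602 [[446.1 313.3 121.9]
 [478.7 328.8 128.4]
 [532.2 344.  129.8]]
slope dz/dx,dz/dy deg [-1.  -0.8] 8003 res 0.32
```

Request:
send_rows(
  steps=[
    [[0.3,0.9,1,-0.1,0.2],[0.2,0,2,0,0.2],[0.2,0,1.5,0,0.2],[0,0,0,0,0.2],[0,0,0,0,0.2]],
  ],
)

```text
clock: 18.22
position: [497.1, 330.2, 69.8]
ee_rot: [-0.005, 0.991, -0.01, 0.132]
contact_force: [-0.3, -0.7, -0.5]
gripper_width: 27.8
```

```bash
python3 st.py "[498,337,40]";python3 pl.py
```

```text
18.2167 [497.1 330.2  69.8] w 27.8 F [-0.3 -0.7 -0.5] j [ 0.94  0.42 -0.6   0.53 -0.45 -2.96]
[[-0.965 -0.008  0.263]
 [-0.013  1.    -0.018]
 [-0.262 -0.021 -0.965]]
tool shift cm [0.69 0.75 2.88]
n 8652 [[451.4 317.1  71. ]
 [483.5 330.6  77.3]
 [537.  344.2  79.1]]
slope dz/dx,dz/dy deg [-1.3 -3. ] 8087 res 0.33
```

Request:
send_rows(
  steps=[
    [[0.3,0.6,1.8,0,0.2],[0.3,0,1.5,0,0.2],[0,0,0.7,0,0.2],[0,0,0,0,0.2]],
  ],
)

```text
clock: 18.6
position: [504.9, 335.8, 33.5]
ee_rot: [-0.004, 0.991, -0.008, 0.133]
contact_force: [0.7, 0.7, -0.2]
gripper_width: 28.1
```

```bash
python3 st.py "[498,337,13]";python3 pl.py
```

```text
18.6 [504.9 335.8  33.5] w 28.1 F [ 0.7  0.7 -0.2] j [ 0.9   0.48 -0.65  0.68 -0.35 -3.09]
[[-0.965 -0.006  0.264]
 [-0.01   1.    -0.014]
 [-0.263 -0.016 -0.965]]
tool shift cm [1.2  0.16 1.79]
n 9474 [[459.1 322.7   5.2]
 [488.9 337.   40.9]
 [546.4 351.1  42.8]]
slope dz/dx,dz/dy deg [-1.  -3.1] 7032 res 0.33
```

Request:
send_rows(
  steps=[
    [[0.4,0,0.6,-0.07,0.2],[0.4,0,0.5,0,0.2],[0.2,0,0.4,0,0.2],[0,0,0,0,0.2]],
  ],
)

```text
clock: 18.98
position: [502.7, 337.2, 23.3]
ee_rot: [-0.038, 0.99, -0.01, 0.133]
contact_force: [0.3, 0.0, -0.3]
gripper_width: 27.6
```

```bash
python3 st.py "[500,337,12]";python3 pl.py
```

```text
18.9833 [502.7 337.2  23.3] w 27.6 F [ 0.3  0.  -0.3] j [ 0.89  0.49 -0.68  0.75 -0.31 -3.1 ]
[[-0.962 -0.072  0.263]
 [-0.077  0.997 -0.009]
 [-0.262 -0.029 -0.965]]
tool shift cm [0.56 0.03 1.02]
n 9450 [[456.6 322.2   5.3]
 [487.8 337.9  30.7]
 [544.3 353.5  32.7]]
slope dz/dx,dz/dy deg [-0.9 -4. ] 7488 res 0.33
```

Request:
send_rows(
  steps=[
    [[0.1,-0.5,0,-0.1,0.2],[0.3,-0.3,0.4,0,0.2],[0.2,0,0.3,0,0.2],[0,0,0,0,0.2]],
  ],
)

```text
clock: 19.37
position: [501.3, 330.6, 18.4]
ee_rot: [-0.087, 0.987, -0.014, 0.134]
contact_force: [-0.2, -1.4, -0.7]
gripper_width: 27.7
```

```bash
python3 st.py "[500,330,10]";python3 pl.py
```

```text
19.3667 [501.3 330.6  18.4] w 27.7 F [-0.2 -1.4 -0.7] j [ 0.86  0.49 -0.73  0.88 -0.27 -3.09]
[[-0.949 -0.168  0.268]
 [-0.176  0.984 -0.004]
 [-0.263 -0.051 -0.963]]
tool shift cm [0.35 0.   0.77]
n 9384 [[454.7 312.6   5.4]
 [487.2 330.1  25.8]
 [544.  349.9  28. ]]
slope dz/dx,dz/dy deg [-0.4 -5.1] 8161 res 0.33
```

Request:
send_rows(
  steps=[
    [[0.2,0,0.4,-0.02,0.2],[0.1,0,0.2,0,0.2],[0,0,0,0,0.2]],
  ],
)

```text
clock: 19.67
position: [502.3, 331.9, 15.4]
ee_rot: [-0.096, 0.986, -0.014, 0.134]
contact_force: [1.0, -0.1, -0.5]
gripper_width: 27.9
```

```bash
python3 st.py;python3 pl.py
```

```text
19.6667 [502.3 331.9  15.4] w 27.9 F [ 1.  -0.1 -0.5] j [ 0.85  0.5  -0.73  0.9  -0.26 -3.1 ]
[[-0.946 -0.186  0.267]
 [-0.193  0.981 -0.002]
 [-0.261 -0.054 -0.964]]
n 9359 [[455.8 313.    5.3]
 [488.9 331.2  22.8]
 [546.7 352.4  25. ]]
slope dz/dx,dz/dy deg [-0.4 -5.1] 8260 res 0.33
```

Request:
send_rows(
  steps=[
    [[0.1,0,0.3,-0.03,0.2],[0.1,0,0.2,0,0.2],[0,0,0,0,0.2]],
  ],
)

```text
clock: 19.97
position: [503.0, 333.1, 12.2]
ee_rot: [-0.111, 0.985, -0.015, 0.134]
contact_force: [-0.4, -0.4, -0.4]
gripper_width: 27.8
```

```bash
python3 st.py;python3 pl.py
```

```text
19.9667 [503.  333.1  12.2] w 27.8 F [-0.4 -0.4 -0.4] j [ 0.84  0.5  -0.74  0.94 -0.25 -3.1 ]
[[-0.94  -0.214  0.267]
 [-0.222  0.975 -0.001]
 [-0.26  -0.06  -0.964]]
n 9382 [[456.5 313.2   5.5]
 [489.8 331.8  19.7]
 [548.  355.3  21.9]]
slope dz/dx,dz/dy deg [-0.2 -5.4] 8267 res 0.34
```

Request:
send_rows(
  steps=[
    [[0.1,0,0.25,-0.03,0.2],[0,0,0,0,0.2]],
  ],
)

```text
clock: 20.18
position: [504.2, 334.4, 12.0]
ee_rot: [-0.125, 0.983, -0.016, 0.136]
contact_force: [0.4, -0.9, 0.2]
gripper_width: 28.1
```

```bash
python3 st.py;python3 pl.py
```

```text
20.1833 [504.2 334.4  12. ] w 28.1 F [ 0.4 -0.9  0.2] j [ 0.83  0.5  -0.74  0.98 -0.24 -3.1 ]
[[-0.932 -0.241  0.271]
 [-0.25   0.968  0.002]
 [-0.262 -0.066 -0.963]]
n 9330 [[457.7 313.4   5.5]
 [491.  332.8  19.4]
 [548.5 357.7  21.7]]
slope dz/dx,dz/dy deg [ 0.3 -5.6] 8220 res 0.33
```

Request:
send_rows(
  steps=[
    [[0,0,0.25,-0.01,0.2],[0,0,0,0,0.2]],
  ],
)

```text
clock: 20.4
position: [506.1, 335.5, 11.8]
ee_rot: [-0.129, 0.982, -0.016, 0.137]
contact_force: [0.1, 0.2, 0.8]
gripper_width: 27.8
```

```bash
python3 st.py;python3 pl.py
```

```text
20.4 [506.1 335.5  11.8] w 27.8 F [0.1 0.2 0.8] j [ 0.83  0.5  -0.74  0.99 -0.24 -3.1 ]
[[-0.929 -0.25   0.272]
 [-0.258  0.966  0.004]
 [-0.264 -0.067 -0.962]]
n 9386 [[459.6 314.2   5.6]
 [492.9 334.1  19.2]
 [548.9 358.   21.3]]
slope dz/dx,dz/dy deg [ 0.6 -5.6] 8338 res 0.33
```

It's within about 1 mm of the tray floor. I'll open slowly.

Request:
send_rows(
  steps=[
    [[0,0,0,0,0.36],[0,0,0,0,0.4],[0,0,0,0,0.46],[0,0,0,0,0.52],[0,0,0,0,0.55],[0,0,0,0,0.55]],
  ],
)

```text
clock: 20.95
position: [504.9, 334.7, 9.8]
ee_rot: [-0.129, 0.982, -0.017, 0.135]
contact_force: [-0.1, -0.1, 0.1]
gripper_width: 47.0
```

```bash
python3 st.py;python3 pl.py
```

```text
20.95 [504.9 334.7   9.8] w 47.0 F [-0.1 -0.1  0.1] j [ 0.83  0.51 -0.74  0.99 -0.24 -3.1 ]
[[-0.93  -0.249  0.269]
 [-0.258  0.966  0.001]
 [-0.26  -0.068 -0.963]]
n 10055 [[458.7 313.5   5.2]
 [493.4 333.5  17.3]
 [548.5 360.8  18.4]]
slope dz/dx,dz/dy deg [ 0.1 -0.1] 8574 res 0.33
```

Released. The tally lies flat (0.1°) with its top at about 17 mm, so it rests on the tray floor. I'll withdraw straight back along the tool axis.

Request:
send_rows(
  steps=[
    [[0,0,-1,-0.02,0.55],[0,0,-2,0,0.55],[0,0,-3,0,0.55],[0,0,-3.5,0,0.55],[0,0,-3.5,0,0.55],[0,-2,-3,0,0.55],[0,-3,-2,0,0.55],[0,-3,-2,0,0.55],[0,0,0,0,0.55],[0,0,0,0,0.55]],
  ],
)

```text
clock: 21.83
position: [468.9, 255.9, 215.4]
ee_rot: [-0.142, 0.981, -0.018, 0.13]
contact_force: [-0.3, -0.3, -0.9]
gripper_width: 47.0
```

```bash
python3 st.py; python3 tl.py t9 140 215 212 298 17; python3 - <<'E'
from h import *
sc,_=optics.get_image("scene");tp=cv2.imread("pics/t9.png")
c=np.zeros((600,640,3),np.uint8);c[:300]=cv2.resize(sc[80:300,60:530],(640,300));c[300:]=cv2.resize(tp[110:310,120:480],(640,300));cv2.imwrite("pics/m9.png",c)
E
```

```text
21.8333 [468.9 255.9 215.4] w 47.0 F [-0.3 -0.3 -0.9] j [ 0.91  0.14 -0.51  0.3  -0.78 -2.39]
[[-0.926 -0.273  0.26 ]
 [-0.283  0.959  0.001]
 [-0.25  -0.073 -0.965]]
((517.0601196289062, 339.5107727050781), (62.698883056640625, 30.92812156677246), 12.608640670776367) [[483.1000061035156, 347.79998779296875], [489.79998779296875, 317.6000061035156], [551.0, 331.29998779296875], [544.2999877929688, 361.3999938964844]]
long axis deg 12.608663
```

View pics/m9.png

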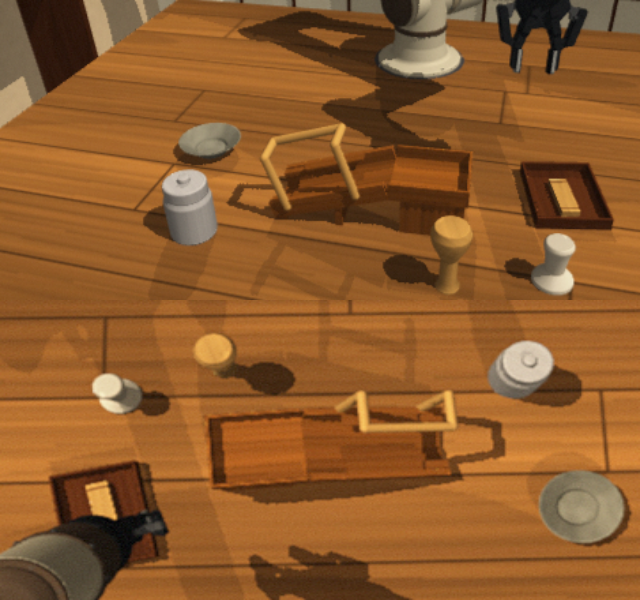

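The final view shows the tally flat in the middle of the tray (scene crop ~(563,197)). The dish, canister, whisk and holder are where they stood, and the gripper is clear of everything. Handing in now.

```bash
python3 -c "
from bench import job;print(job.job_done())"
```

```text
the job is handed in; nothing more can be done
None
```

The tally is out of the chute and lying flat in the tray, and I handed the job in at about 22 s of the 64 s allowed.

**What I did**
- **Lean:** The rows cannot tilt the tool, and upright it would not fit past the rail. I leaned it about 20° by driving the arm past its reach in free air.
- **Push:** I pushed the tally up the slope with shut fingers until it was wholly on the landing. The first push rode over it without moving it, so I went in lower. It came up turned about 23°, and a nudge straightened it to about 6°.
- **Place:** I gripped it across its width, carried it to the tray, lowered it to within about 1 mm of the floor and opened slowly.

**Last checks**
- **Tally:** After release it was level to 0.1°, with its top at about 17 mm, which means it rests on the tray floor. It lay near the tray's middle.
- **Other things:** The dish, canister, whisk and holder looked unmoved in the last picture. I compared them by eye only. The gripper was clear, and forces stayed within about 2–3 N of zero at every reading.

**Checks that fell short**
- The last top view of the tally was partly hidden by the arm, showing only 63 mm of its length, so I relied on the wrist camera for its position.
- The tally was tilted about 5.6° in the jaws just before release, then settled flat.
- Joint 6 was at its limit of −3.1 while I lowered the tally. Readings showed −3.10 to two decimals, so I could not rule out a tiny overshoot.

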